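# Open the storage jar

### The job

Unscrew the lid of the tall white jar that is held in the wooden stand: its short thread lets go after a fifth of a turn anticlockwise. Lift the lid off and set it down gently on the baking tray, open side down. Do not force the lid, and leave the low jar of the same make where it stands.

Things in the scene. Friction and masses are not known exactly. Their poses are not given: they have to be found in the camera images.
- lid: knurled round metal lid of the tall jar, loose, 54 mm across, 32 mm high, 90 g; origin: centre of its lower edge, z up. Grip across any diameter, 8 to 12 mm below its top. Screwed shut at the start; turns anticlockwise (from above) with little resistance, without rising; turned 55 to 95 degrees (aim for 73, stop at 97) its lugs are clear and it lifts straight off. One grasp is enough.
- jar: tall white ceramic jar, 72 mm across, fast in a round wooden stand (124 mm across, four cheeks to 50 mm height), immovable. Origin: centre of the stand's underside, on the jar's axis. Above it: full width up to 84 mm, sloping shoulder to the neck at 100 mm, rim at 140 mm; the closed lid spans 112 to 144 mm.
- tray: dark flat baking tray, 171 mm (its x) by 261 mm (its y), does not move. Its flat floor is 4 mm above its underside and measures 134 mm (x) by 224 mm (y) inside a 22 mm high rim. Origin: centre of its underside on the worktop.
- low_jar: bystander: low closed white ceramic jar of the same make with the same kind of metal lid, 72 mm across, 99 mm high, standing loose on the worktop without a stand. Origin: centre of its underside.
There are look-alikes about, which are no part of the job. Of the things like the lid, leave any that is black or yellow; of the rest the smaller one is meant.

How it is judged:
By the outcome, as a careful person would: the job done as asked, in the order asked, and still so for the second after the job is handed in, with the robot touching nothing.
It also fails if it takes over 42 s, if anything falls off the work surface, if the arm or the gripper's body presses on something with over 40 N, if the wrist force passes 120 N, or if a joint passes its speed limit or range.

### The arm

A 6-joint arm with a two-finger parallel gripper is mounted at the origin on the work surface; the furniture and walls round the work are solid. World frame = base frame: x ahead of the robot, y to its left, z up, the work surface at z = 0. Lengths are in mm, angles in degrees, forces in N, time in s.
With the tool pointing down it reaches from about 350 to 850 mm from the base axis. Payload 8.1 kg.
Tool frame: the origin (TCP) lies between the finger pads; the fingertips stand 25 mm ahead of it and the grasp point (between the pads) lies 6 mm ahead of it (r.tcp_to_tips is the distance from the TCP to the fingertips, in mm); z points along the fingers, y is the line along which they close (so a half turn about z gives the same grasp; the last joint's range is limited). The gripper opens to 85 mm and grips with 20 to 120 N. Pads are 22 mm wide; open, the fingers measure 114 mm over their backs; the gripper's body (76 mm by 85 mm) begins 54 mm behind the grasp point. The pads swing forward as they close: fully open they stand 13 mm farther back than shut.
Start: joints at [-81.784, 7.471, 85.268, -0, 87.261, -4.893], TCP at [136.106, -584.364, 256.292] pointing down, gripper open.
Joint ranges: [-169.43, 169.43], [-51.17, 129.36], [1.28, 143.12], [-76.62, 256.62], [0, 156.53], [-152.29, 152.29]. Speed limits (degrees/s): [136.94, 136.94, 159.86, 180, 180, 180].

### API

Orientations are given as [roll, pitch, yaw] about the fixed x, y, z axes, in that order (R = Rz(yaw) Ry(pitch) Rx(roll)).
In Python, from bench import r gives the robot as it stands.
- The arm moves only by the tool apply_moves, never from a script. Its arguments are lists of equal length, an entry for each row: "angular": the turn, a rotation vector about the world's x, y, z in units of 8 degrees (1.0 is 8 degrees), a list of three; "travel": the shift along the world's x, y, z in units of 40 mm (1.0 is 40 mm), a list of three; "jaw": the opening, from 0 (shut) to 1 (fully open). A call has 1 to 20 rows; each row shifts and turns the commanded pose from where the row before left it; what a row does not reach is not made up. A row lasts 1/8 s, in which the tool goes at most 62.5 mm and 10.7 degrees, less where a joint would pass 70% of its speed; a pose out of reach is approached as far as the arm can. A call is refused whole if a number of a shift passes 1 or a number of a turn 1, either way. A call with a gripper value outside its range is refused whole. The fingers move at their own pace and stop on an object; "force" is the grip in N (left out, the last holds). Time passes only in rows, so rows that do not move let the fingers close. It gives the time, the measured TCP pose, the force, the opening and the grip force at its end, in the units of the state.
- r.sense(): the state, without advancing time (a new reading comes with each control period).
- r.snapshot(name): name is "side" or "top"; returns a dict with "color" (420x560x3 uint8, red, green, blue), "fx", "fy", "cx", "cy" (pixels), "distortion" ([k1, k2, p1, p2, k3] as OpenCV has them; the pictures are not rectified), "R" (3x3) and "t" (3): a world point X has camera coordinates R X + t. Camera axes: x right, y down, z forward; pixel columns grow to the right and rows downward; lengths in mm; the calibration is good to about 2 mm. A picture is of the moment at which its call begins. There is no depth.
- r.hand_in(): hands the job in; it is judged then, once.
The state is a dict: "time": time; "joint_pos": joint angles; "qd": joint speeds; "joint_efforts": joint torques, N m; "tool_pos": TCP position; "tcp_rot": TCP orientation; "ft_force": force on the tool from outside, world axes, zero at the start; "wrist_torque": the same for the moment, N m; "finger_gap": finger opening in mm; "grip_force": force on a finger pad.
Only numpy, scipy, OpenCV 4.12 (cv2) and the standard library are available. Lean on these libraries where they do the work, as an engineer would, in place of code of your own. Each camera call takes 0.05 s, during which the arm holds its last target. There are 200 camera calls.

## Working session

There is one attempt and no reset: what is moved stays moved. The work goes in short steps, Python scripts to look and compute and a tool call to move; the robot and the scene stay as the last step left them, time stands still between calls to the robot, and variables do not carry over. Pictures are saved under pics/ and viewed, at most 10 in all, crops included, and the job is handed in when it is done.

Besides the shell and the picture viewer there is one more tool, called after ">>>" as name(argument=value, ...), one argument or row to a line, values as JSON. apply_moves: Moves the arm, as the interface text tells. Its arguments: {"type":"object","properties":{"angular":{"type":"array"},"travel":{"type":"array"},"jaw":{"type":"array"},"force":{"type":"number"}},"required":["angular","travel","jaw"]}

```bash
mkdir -p pics; cat > h.py <<'E'
import numpy as np, cv2, pickle
def K(s): return np.array([[s['fx'],0,s['cx']],[0,s['fy'],s['cy']],[0,0,1.]])
def ray(s,uv):
    p=cv2.undistortPoints(np.array([[uv]],float),K(s),np.array(s['distortion'],float))[0,0]
    R=np.array(s['R']);t=np.array(s['t']); d=R.T@np.array([p[0],p[1],1.]); return -R.T@t,d/np.linalg.norm(d)
def onz(s,uv,z):
    o,d=ray(s,uv); return o+d*(z-o[2])/d[2]
def tri(s1,a,s2,b):
    o1,d1=ray(s1,a);o2,d2=ray(s2,b)
    k=np.linalg.lstsq(np.c_[d1,-d2],o2-o1,rcond=None)[0]
    p,q=o1+k[0]*d1,o2+k[1]*d2; return (p+q)/2,np.linalg.norm(p-q)
def proj(s,X):
    R=np.array(s['R']);return cv2.projectPoints(np.array([X],float),cv2.Rodrigues(R)[0],np.array(s['t'],float),K(s),np.array(s['distortion'],float))[0][0,0]
E
python3 - <<'E'
from h import *
from bench import r
S={}
for n in('side','top'):
    s=S[n]=r.snapshot(n); cv2.imwrite(f'pics/{n}0.png',s['color'][:,:,::-1])
    R=np.array(s['R']);print(n,s['fx'],(-R.T@s['t']).round(),R[2].round(2))
pickle.dump(S,open('s0.pkl','wb'))
print(r.sense())
E
```

```text
side 380.57775375480304 [ 288. -589.  629.] [ 0.35  0.7  -0.62]
top 383.5052478571188 [492. -20. 947.] [ 0.08  0.01 -1.  ]
{'time': 0.1, 'joint_pos': array([-8.17834493e+01,  7.51268525e+00,  8.53242867e+01, -2.64022990e-05,
        8.72620211e+01, -4.89353456e+00]), 'qd': array([ 0.02323064,  0.08030247, -0.21366305, -0.00924947, -0.08787259,
        0.02251433]), 'joint_efforts': array([ 8.85793470e-04, -5.70956147e+01, -5.01940870e+01, -2.84482885e-04,
        8.10765952e-03, -1.39724793e-05]), 'tool_pos': array([ 136.04360601, -583.89509414,  255.31749681]), 'tcp_rot': array([-1.79901365e+02, -8.41827770e-03,  1.31100793e+01]), 'ft_force': array([ 0.28636998, -0.59877265, -0.39003423]), 'wrist_torque': array([-0.04688384, -0.07105191, -0.02024417]), 'grip_force': 0.0, 'finger_gap': 85.35465820797195}
```

View pics/side0.png

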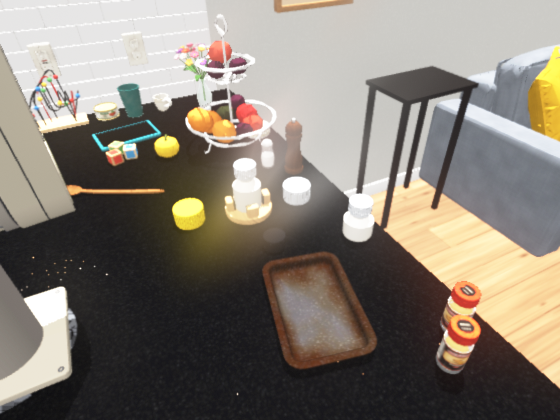

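View pics/top0.png

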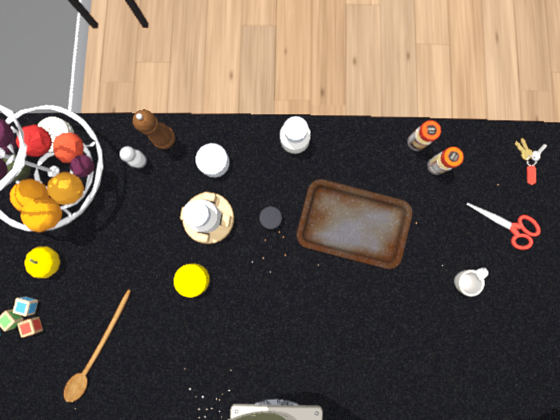

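The side view shows the tall jar in its stand (lid about 245,168), the low jar at (358,218) and the tray at (317,305). In the top view these are at (203,216), (295,135) and (355,223). Next I'll look at the tall jar close up.

```bash
python3 - <<'E'
from h import *
S=pickle.load(open('s0.pkl','rb'))
a=S['side']['color'][145:235,205:295];b=S['top']['color'][175:265,160:250]
im=np.hstack([cv2.resize(x,None,fx=4.4,fy=4.4,interpolation=cv2.INTER_CUBIC) for x in(a,b)])
im=(255*(im/255.)**2.5).astype('u1')
cv2.imwrite('pics/crop1.png',im[:,:,::-1])
for n in('side','top'):
    h=cv2.cvtColor(S[n]['color'],cv2.COLOR_RGB2HSV)
s=S['top'];c=s['color'].astype(int)
# tray rim mask
h=cv2.cvtColor(s['color'],cv2.COLOR_RGB2HSV)
m=np.zeros(c.shape[:2],'u1');m[172:275,288:420]=(c[172:275,288:420].max(2)>35)
m=cv2.morphologyEx(m,cv2.MORPH_CLOSE,np.ones((7,7)));m=cv2.morphologyEx(m,cv2.MORPH_OPEN,np.ones((5,5)))
q=max(cv2.findContours(m,0,2)[0],key=cv2.contourArea);bx=cv2.boxPoints(cv2.minAreaRect(q))
P=np.array([onz(s,p,22) for p in bx]);print(bx.round(),P.round(),P.mean(0).round(1),np.linalg.norm(P-np.roll(P,1,0),axis=1).round())
s=S['side'];c=s['color'].astype(int);m=np.zeros(c.shape[:2],'u1');m[245:370,255:380]=(c[245:370,255:380].max(2)>35)
m=cv2.morphologyEx(m,cv2.MORPH_CLOSE,np.ones((7,7)));m=cv2.morphologyEx(m,cv2.MORPH_OPEN,np.ones((5,5)))
q=max(cv2.findContours(m,0,2)[0],key=cv2.contourArea)[:,0]
Q=np.array([onz(s,p,22)[:2] for p in q]);print(cv2.minAreaRect(Q.astype('f4')))
E
```

```text
[[288. 172.]
 [419. 172.]
 [419. 274.]
 [288. 274.]] [[ 672.  -20.   22.]
 [ 678. -342.   22.]
 [ 429. -339.   22.]
 [ 425.  -24.   22.]] [ 550.9 -181.1   22. ] [247. 322. 249. 315.]
((566.1718139648438, -180.91725158691406), (302.2269287109375, 285.52471923828125), 62.123451232910156)
```

View pics/crop1.png

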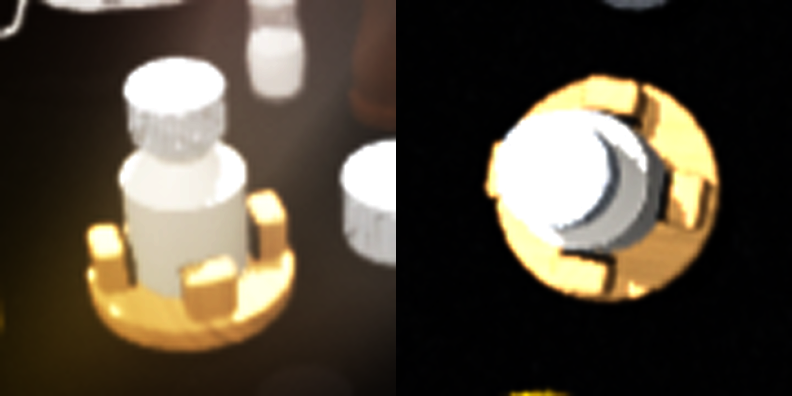

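The crop shows the lid top as an ellipse centred near crop (174,86) in the side view, full px (244.7,164.5). In the top view it is a disc near crop (554,172), full px (196,214).

```bash
python3 - <<'E'
from h import *
S=pickle.load(open('s0.pkl','rb'));a,b=S['side'],S['top']
P,e=tri(a,(244.6,164.4),b,(195.9,214));print('lid top',P.round(1),e.round(1),onz(a,(244.6,164.4),144).round(1),onz(b,(195.9,214),144).round(1))
# widths of lid
print('side w',np.linalg.norm(onz(a,(205+124/4.4,164.4),144)-onz(a,(205+225/4.4,164.4),144)))
# stand centre from top view: wood hull at z~ ring
print('stand',onz(b,(160+(607-396)/4.4,175+187/4.4),15).round(1))
# tray
C={}
for n,s,(y0,y1,x0,x1) in(('top',b,(172,275,290,420)),('side',a,(245,370,255,380))):
    c=s['color'].astype(int);m=np.zeros(c.shape[:2],'u1')
    m[y0:y1,x0:x1]=((c[:,:,0]-c[:,:,2]>12)&(c[:,:,0]>45))[y0:y1,x0:x1]
    m=cv2.morphologyEx(m,cv2.MORPH_OPEN,np.ones((3,3)));m=cv2.morphologyEx(m,cv2.MORPH_CLOSE,np.ones((9,9)))
    q=max(cv2.findContours(m,0,2)[0],key=cv2.contourArea)[:,0]
    Q=np.array([onz(s,p,20)[:2] for p in q],'f4');print(n,m.sum(),q.min(0),q.max(0),cv2.minAreaRect(Q))
# low jar lid top
print('low jar top', onz(b,(294,132),99).round(),onz(a,(360,206),99).round())
E
```

```text
lid top [556.5 172.8 143.4] 2.8 [557.5 171.3 144. ] [555.1 173.2 144. ]
side w 56.16906844971054
stand [557.1 174.1  15. ]
top 6271 [296 179] [412 268] ((549.046630859375, -182.45849609375), (263.8185119628906, 174.4539794921875), 76.26687622070312)
side 9418 [255 245] [376 369] ((552.7001953125, -153.113525390625), (321.0022888183594, 182.91717529296875), 76.81444549560547)
low jar top [749. -32.  99.] [745. -51.  99.]
```

The lid top is at (556.5, 172.8, 143.4), which matches the expected 144, and the stand axis agrees. The tray centre is about (549,-182), measuring 264x174 against the given 261x171. I'm setting out to a point above the lid.

>>> apply_moves(
  angular=[
    [0,0,0.48],
    [0,0,0.48],
    [0,0,0.48],
    [0,0,0.48],
    [0,0,0.48],
    [0,0,0.48],
    [0,0,0.48],
    [0,0,0.48],
    [0,0,0.48],
    [0,0,0.48],
    [0,0,0.48],
    [0,0,0.48],
    [0,0,0.48],
    [0,0,0.48],
    [0,0,0.48],
    [0,0,0.48],
    [0,0,0.48],
    [0,0,0.48],
    [0,0,0.48],
    [0,0,0.48],
  ],
  travel=[
    [0.525,0.946,0],
    [0.525,0.946,0],
    [0.525,0.946,0],
    [0.525,0.946,0],
    [0.525,0.946,0],
    [0.525,0.946,0],
    [0.525,0.946,0],
    [0.525,0.946,0],
    [0.525,0.946,0],
    [0.525,0.946,0],
    [0.525,0.946,0],
    [0.525,0.946,0],
    [0.525,0.946,0],
    [0.525,0.946,0],
    [0.525,0.946,0],
    [0.525,0.946,0],
    [0.525,0.946,0],
    [0.525,0.946,0],
    [0.525,0.946,0],
    [0.525,0.946,0],
  ],
  jaw=[1,1,1,1,1,1,1,1,1,1,1,1,1,1,1,1,1,1,1,1],
  force=30,
)

```text
time: 2.6
tool_pos: [556.4, 173.8, 255.7]
tcp_rot: [-180.0, 0.0, 90.0]
ft_force: [0.6, -0.8, 0.4]
finger_gap: 85.1
grip_force: 0.0
```

```bash
python3 - <<'E'
from h import *
from bench import r
q=r.sense();print(q['time'],q['tool_pos'],q['tcp_rot'],q['joint_pos'],q['ft_force'],r.tcp_to_tips)
E
```

```text
2.6 [556.41563247 173.76241169 255.7095162 ] [-1.79955913e+02  1.39194756e-02  9.00424410e+01] [ 1.23064618e+01  4.89559786e+00  8.80904040e+01 -4.24267588e-03
  8.70600354e+01  1.22642454e+01] [ 0.56328727 -0.76622108  0.39703163] 25.0
```

>>> apply_moves(
  angular=[
    [0,0,0],
    [0,0,0],
    [0,0,0],
    [0,0,0],
  ],
  travel=[
    [0,0,-0.5],
    [0,0,-0.5],
    [0,-0.02,-0.5],
    [0,0,-0.2],
  ],
  jaw=[1,1,1,1],
)

```text
time: 3.1
tool_pos: [554.8, 170.5, 185.8]
tcp_rot: [-179.8, 0.0, 89.8]
ft_force: [-1.2, -0.6, -0.8]
finger_gap: 85.7
grip_force: 0.0
```

```bash
python3 - <<'E'
from h import *
from bench import r
s=r.snapshot('side');pickle.dump(s,open('s1.pkl','wb'))
im=cv2.resize(s['color'][100:220,175:315],None,fx=5,fy=5,interpolation=cv2.INTER_CUBIC);im=(255*(im/255.)**1.5).astype('u1')
cv2.imwrite('pics/c2.png',im[:,:,::-1])
q=r.sense();print(q['tool_pos'],q['time'])
for z in(144,112):
  print(((proj(s,[556.5,173,z])-[175,100])*5).round())
E
```

```text
[554.78659312 170.59362742 185.59129408] 3.15
[345. 321.]
[350. 376.]
```

View pics/c2.png

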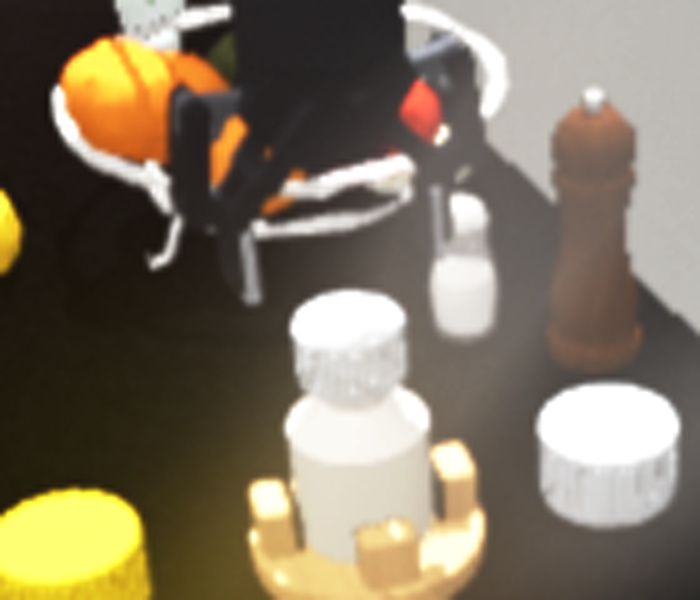

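The picture shows the lid top at crop (349,323), 1–2 mm off the prediction. The open fingertips are at about crop (250,300) and (438,250). Next I'll work out the tip height.

```bash
python3 - <<'E'
from h import *
s=pickle.load(open('s1.pkl','rb'))
for u in((250,300),(438,252)):
    for y in (160,171,182):
        o,d=ray(s,(175+u[0]/5,100+u[1]/5));print(u,y,(o+d*(y-o[1])/d[1]).round(1))
print(onz(s,(175+349/5,100+322.5/5),144))
E
```

```text
(250, 300) 160 [506.6 160.  176.6]
(250, 300) 171 [509.9 171.  169.9]
(250, 300) 182 [513.1 182.  163.3]
(438, 252) 160 [602.3 160.  176.2]
(438, 252) 171 [606.9 171.  169.6]
(438, 252) 182 [611.6 182.  163. ]
[557.71448994 170.67770035 144.        ]
```

>>> apply_moves(
  angular=[
    [0,0,0],
    [0,0,0],
    [0,0,0],
    [0,0,0],
    [0,0,0],
    [0,0,0],
  ],
  travel=[
    [0.05,0.05,0],
    [0,0,0],
    [0,0,0],
    [0,0,0],
    [0,0,0],
    [0,0,0],
  ],
  jaw=[0.63,0.63,0.63,0.63,0.63,0.63],
)

```text
time: 3.9
tool_pos: [558.1, 173.6, 188.3]
tcp_rot: [180.0, 0.0, 89.9]
ft_force: [-0.1, 0.3, 1.0]
finger_gap: 54.0
grip_force: 0.0
```

```bash
python3 - <<'E'
from h import *
from bench import r
s=r.snapshot('side');pickle.dump(s,open('s2.pkl','wb'))
im=cv2.resize(s['color'][100:220,175:315],None,fx=5,fy=5,interpolation=cv2.INTER_CUBIC);im=(255*(im/255.)**1.5).astype('u1')
cv2.imwrite('pics/c3.png',im[:,:,::-1])
q=r.sense();print(q['tool_pos'],q['finger_gap'],q['time'])
p=q['tool_pos']
for dz in(25,20,15):print(dz,[((proj(s,[p[0]+sx*32,p[1]+sy*11,p[2]-dz])-[175,100])*5).round() for sx in(-1,1) for sy in (-1,1)])
E
```

```text
[558.05350601 173.63967144 188.27437956] 53.53425411092262 3.95
25 [array([290., 312.]), array([274., 291.]), array([414., 279.]), array([396., 259.])]
20 [array([289., 303.]), array([273., 282.]), array([413., 270.]), array([395., 250.])]
15 [array([288., 293.]), array([271., 273.]), array([413., 261.]), array([395., 241.])]
```

View pics/c3.png

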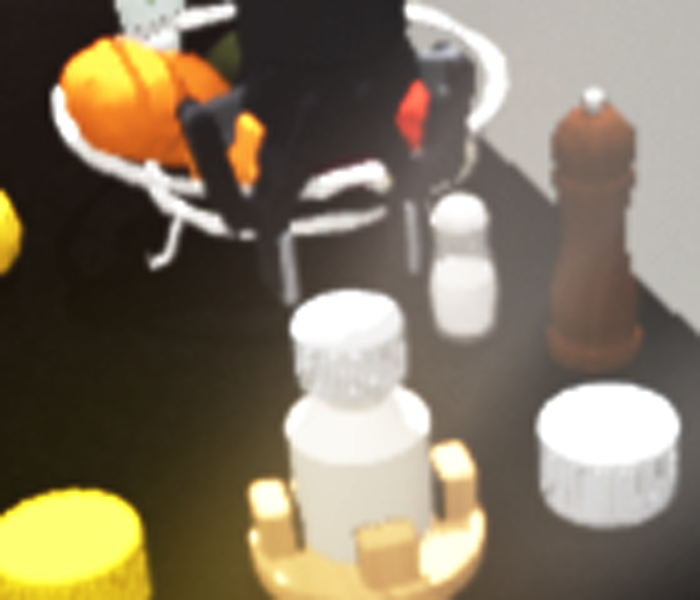

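The fingertips at a 54 mm gap show at crop (290,304) and (413,272). That puts them 20.5 mm ahead of the TCP, so the grasp point is about 1.5 mm ahead and the TCP should go to z≈135. Next: open, centre and descend.

>>> apply_moves(
  angular=[
    [0,0,0],
    [0,0,0],
    [0,0,0],
    [0,0,0],
    [0,0,0],
    [0,0,0],
    [0,0,0],
    [0,0,0],
    [0,0,0],
    [0,0,0],
    [0,0,0],
  ],
  travel=[
    [-0.02,-0.04,0],
    [0,0,0],
    [0,0,0],
    [0,0,0],
    [0,0,0],
    [0,0,-0.3],
    [0,0,-0.3],
    [0,0,-0.3],
    [0,0,-0.25],
    [0,0,-0.15],
    [0,0,0],
  ],
  jaw=[1,1,1,1,1,1,1,1,1,1,1],
)

```text
time: 5.32
tool_pos: [557.0, 172.0, 135.6]
tcp_rot: [-179.9, 0.0, 89.9]
ft_force: [0.1, -0.4, 0.1]
finger_gap: 85.6
grip_force: 0.0
```

Closing gently, with the jaw a little under the lid's width.

>>> apply_moves(
  angular=[
    [0,0,0],
    [0,0,0],
    [0,0,0],
    [0,0,0],
    [0,0,0],
    [0,0,0],
    [0,0,0],
    [0,0,0],
  ],
  travel=[
    [0,0,0],
    [0,0,0],
    [0,0,0],
    [0,0,0],
    [0,0,0],
    [0,0,0],
    [0,0,0],
    [0,0,0],
  ],
  jaw=[0.66,0.66,0.66,0.5,0.5,0.5,0.5,0.5],
  force=25,
)

```text
time: 6.32
tool_pos: [557.7, 172.1, 136.9]
tcp_rot: [179.9, -0.0, 89.9]
ft_force: [-0.1, -0.4, 6.7]
finger_gap: 53.8
grip_force: 26.9
```

Gripped and centred. Relieving the vertical force, then starting the turn.

>>> apply_moves(
  angular=[
    [0,0,0],
    [0,0,0],
    [0,0,0.5],
    [0,0,0.5],
    [0,0,0.5],
    [0,0,0.5],
    [0,0,0.5],
  ],
  travel=[
    [0,0,0.03],
    [0,0,0],
    [0,0,0],
    [0,0,0],
    [0,0,0],
    [0,0,0],
    [0,0,0],
  ],
  jaw=[0.5,0.5,0.5,0.5,0.5,0.5,0.5],
  force=40,
)

```text
time: 7.2
tool_pos: [557.2, 171.9, 137.1]
tcp_rot: [-180.0, 0.0, 110.0]
ft_force: [-0.7, -1.1, -0.1]
finger_gap: 53.8
grip_force: 42.2
```

```bash
python3 - <<'E'
from bench import r
q=r.sense()
for k in('tool_pos','tcp_rot','ft_force','wrist_torque','grip_force','finger_gap','joint_pos'):print(k,q[k])
E
```

```text
tool_pos [557.15227003 171.87869298 137.11238539]
tcp_rot [-1.79969320e+02  6.64270206e-03  1.10035692e+02]
ft_force [-0.66151072 -1.09176091 -0.05318675]
wrist_torque [-0.0382979  -0.07457561  0.008786  ]
grip_force 42.16868338175118
finger_gap 53.80411124241343
joint_pos [ 1.21132923e+01  9.86177326e+00  9.53706756e+01 -1.11999534e-02
  7.47970231e+01 -7.91945842e+00]
```

>>> apply_moves(
  angular=[
    [0,0,0.51],
    [0,0,0.51],
    [0,0,0.51],
    [0,0,0.51],
    [0,0,0.51],
    [0,0,0.51],
    [0,0,0.51],
    [0,0,0.51],
    [0,0,0.51],
    [0,0,0.51],
    [0,0,0.51],
    [0,0,0.51],
    [0,0,0.51],
    [0,0,0],
  ],
  travel=[
    [0,0,0],
    [0,0,0],
    [0,0,0],
    [0,0,0],
    [0,0,0],
    [0,0,0],
    [0,0,0],
    [0,0,0],
    [0,0,0],
    [0,0,0],
    [0,0,0],
    [0,0,0],
    [0,0,0],
    [0,0,0],
  ],
  jaw=[0.5,0.5,0.5,0.5,0.5,0.5,0.5,0.5,0.5,0.5,0.5,0.5,0.5,0.5],
)

```text
time: 8.95
tool_pos: [560.0, 173.2, 138.9]
tcp_rot: [179.7, 0.3, 163.0]
ft_force: [11.0, 5.5, -0.5]
finger_gap: 53.1
grip_force: 42.3
```

```bash
python3 - <<'E'
from bench import r
for i in range(2):
  q=r.sense()
  for k in('time','tool_pos','tcp_rot','ft_force','wrist_torque','qd','finger_gap'):print(k,q[k])
  if i==0: s=r.snapshot('side')
import cv2
im=cv2.resize(s['color'][100:220,175:315],None,fx=5,fy=5,interpolation=cv2.INTER_CUBIC)
cv2.imwrite('pics/c4.png',im[:,:,::-1])
E
```

```text
time 8.95
tool_pos [560.01248063 173.23084526 138.91939463]
tcp_rot [179.7417348    0.32046455 163.00049618]
ft_force [11.02947628  5.49163824 -0.49635697]
wrist_torque [ 0.93669092 -1.77001643 -0.12658289]
qd [ 0.09329536  0.0029044  -0.0274745   0.06562866  0.05344541  1.60136515]
finger_gap 53.119209506326435
time 9.0
tool_pos [560.03325511 173.27645111 138.95778228]
tcp_rot [179.73858484   0.32257835 162.95578522]
ft_force [10.45548128  4.6852188  -1.40330487]
wrist_torque [ 0.95723756 -1.74505407 -0.08679535]
qd [-0.05854004  0.05284545 -0.04981391  0.03195049 -0.15058628  0.56944614]
finger_gap 53.34813786962022
```

View pics/c4.png

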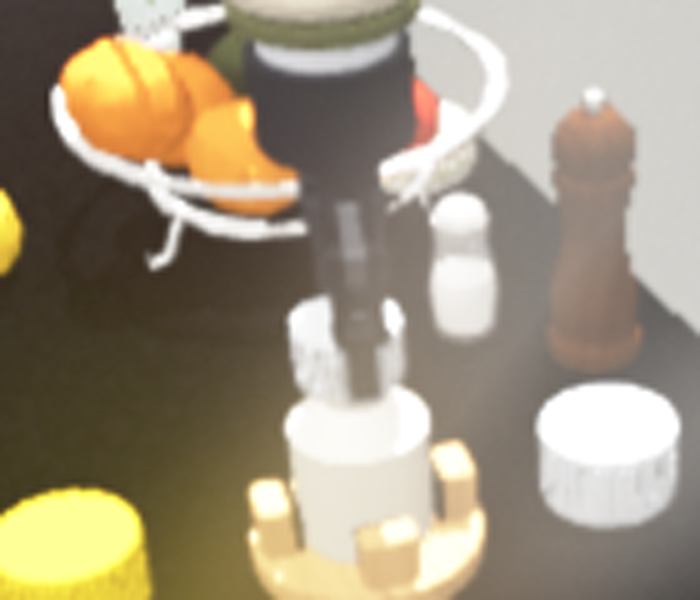

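The lid is gripped at crop (347,345) and the jar hasn't moved. An 11 N side load has dragged the tool about 3 mm in +x. That fits a grip off the axis in y, so I'm following it to unload before lifting.

>>> apply_moves(
  angular=[
    [0,0,0],
    [0,0,0],
    [0,0,0],
  ],
  travel=[
    [0.04,0.02,0],
    [0.03,0.01,0],
    [0,0,0],
  ],
  jaw=[0.5,0.5,0.5],
)

```text
time: 9.38
tool_pos: [560.3, 173.5, 137.4]
tcp_rot: [180.0, 0.0, 163.0]
ft_force: [3.7, 3.6, 1.2]
finger_gap: 53.3
grip_force: 42.5
```

```bash
python3 - <<'E'
from bench import r
q=r.sense()
for k in('time','tool_pos','tcp_rot','ft_force','wrist_torque','finger_gap','joint_pos'):print(k,q[k])
E
```

```text
time 9.375
tool_pos [560.28229361 173.50434711 137.43782558]
tcp_rot [1.79971662e+02 1.32812055e-02 1.62954687e+02]
ft_force [3.67535143 3.60158703 1.19522232]
wrist_torque [ 0.53554349 -0.57019736 -0.04711433]
finger_gap 53.31751685241336
joint_pos [ 1.21878578e+01  1.03059174e+01  9.48351124e+01  1.89006919e-02
  7.48335423e+01 -6.07717736e+01]
```

>>> apply_moves(
  angular=[
    [0,0,0],
    [0,0,0],
    [0,0,0],
    [0,0,0],
  ],
  travel=[
    [0.025,0.025,0],
    [0,0,0],
    [0,0,0.1],
    [0,0,0.1],
  ],
  jaw=[0.5,0.5,0.5,0.5],
)

```text
time: 9.88
tool_pos: [560.8, 174.1, 145.4]
tcp_rot: [-180.0, -0.0, 162.9]
ft_force: [0.3, -0.5, -0.6]
finger_gap: 53.3
grip_force: 42.3
```

Lifting freely. Raising clear and crossing to the tray.

>>> apply_moves(
  angular=[
    [0,0,0],
    [0,0,0],
    [0,0,0],
    [0,0,0],
    [0,0,0],
    [0,0,0],
    [0,0,0],
    [0,0,0],
    [0,0,0],
    [0,0,0],
    [0,0,0],
    [0,0,0],
    [0,0,0],
    [0,0,0],
    [0,0,0],
    [0,0,0],
    [0,0,0],
    [0,0,0],
    [0,0,0],
  ],
  travel=[
    [0,0,0.2],
    [0,0,0.3],
    [0,0,0.4],
    [0,0,0.4],
    [0,0,0.3],
    [-0.025,-0.3,0],
    [-0.025,-0.6,0],
    [-0.025,-0.75,0],
    [-0.025,-0.75,0],
    [-0.025,-0.75,0],
    [-0.025,-0.75,0],
    [-0.025,-0.75,0],
    [-0.025,-0.75,0],
    [-0.025,-0.75,0],
    [-0.025,-0.75,0],
    [-0.025,-0.75,0],
    [-0.025,-0.75,0],
    [0,-0.5,0],
    [0,0,0],
  ],
  jaw=[0.5,0.5,0.5,0.5,0.5,0.5,0.5,0.5,0.5,0.5,0.5,0.5,0.5,0.5,0.5,0.5,0.5,0.5,0.5],
)

```text
time: 12.25
tool_pos: [548.6, -183.1, 209.0]
tcp_rot: [-180.0, -0.0, 162.8]
ft_force: [-0.5, 0.8, -0.6]
finger_gap: 53.7
grip_force: 42.4
```

```bash
python3 - <<'E'
from h import *
from bench import r
q=r.sense();print(q['time'],q['tool_pos'],q['tcp_rot'],q['ft_force'],q['finger_gap'])
s=r.snapshot('side');im=s['color'].copy()
c,sn=np.cos(np.radians(-13.7)),np.sin(np.radians(-13.7))
for sx,sy in((1,1),(1,-1),(-1,1),(-1,-1)):
    a,b=sx*85,sy*130;p=proj(s,[549+c*a-sn*b,-182+sn*a+c*b,22]);cv2.circle(im,tuple(int(v) for v in p.round()),2,(0,255,0),-1)
cv2.imwrite('pics/s5.png',im[:,:,::-1])
E
```

```text
12.25 [ 548.56008536 -183.10900463  208.96459341] [-1.79997643e+02 -4.96336348e-02  1.62829423e+02] [-0.50330025  0.76715234 -0.63275842] 53.66284226732877
```

View pics/s5.png

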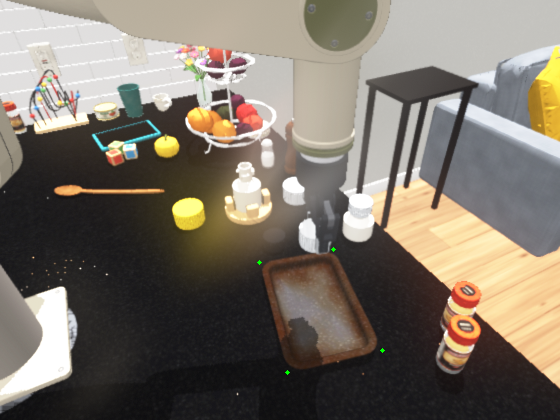

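The picture shows the tray under the predicted corners, with the lid held at (313,237) and the neck open at (245,172). Descending.

>>> apply_moves(
  angular=[
    [0,0,0],
    [0,0,0],
    [0,0,0],
    [0,0,0],
    [0,0,0],
    [0,0,0],
    [0,0,0],
    [0,0,0],
    [0,0,0],
    [0,0,0],
  ],
  travel=[
    [0,0,-0.4],
    [0,0,-0.6],
    [0,0,-0.6],
    [0,0,-0.6],
    [0,0,-0.6],
    [0,0,-0.6],
    [0,0,-0.4],
    [0,0,-0.3],
    [0,0,-0.1],
    [0,0,0],
  ],
  jaw=[0.5,0.5,0.5,0.5,0.5,0.5,0.5,0.5,0.5,0.5],
)

```text
time: 13.55
tool_pos: [549.3, -181.8, 41.7]
tcp_rot: [-180.0, 0.0, 163.0]
ft_force: [-0.4, 0.9, -0.3]
finger_gap: 53.2
grip_force: 42.4
```

Now slow steps of 1.6 to 2.4 mm.

>>> apply_moves(
  angular=[
    [0,0,0],
    [0,0,0],
    [0,0,0],
    [0,0,0],
    [0,0,0],
    [0,0,0],
  ],
  travel=[
    [0,0,-0.06],
    [0,0,-0.06],
    [0,0,-0.06],
    [0,0,-0.05],
    [0,0,-0.04],
    [0,0,0],
  ],
  jaw=[0.5,0.5,0.5,0.5,0.5,0.5],
)

```text
time: 14.3
tool_pos: [549.0, -181.7, 30.5]
tcp_rot: [180.0, -0.0, 162.9]
ft_force: [-0.1, -0.9, -1.9]
finger_gap: 53.4
grip_force: 42.4
```

>>> apply_moves(
  angular=[
    [0,0,0],
    [0,0,0],
    [0,0,0],
  ],
  travel=[
    [0,0,-0.02],
    [0,0,-0.02],
    [0,0,0],
  ],
  jaw=[0.5,0.5,0.5],
)

```text
time: 14.68
tool_pos: [549.2, -181.8, 29.1]
tcp_rot: [180.0, 0.0, 162.9]
ft_force: [0.3, -0.5, -0.9]
finger_gap: 53.6
grip_force: 42.4
```

>>> apply_moves(
  angular=[
    [0,0,0],
    [0,0,0],
    [0,0,0],
  ],
  travel=[
    [0,0,-0.02],
    [0,0,-0.02],
    [0,0,0],
  ],
  jaw=[0.5,0.5,0.5],
)

```text
time: 15.05
tool_pos: [549.2, -181.8, 28.9]
tcp_rot: [-180.0, -0.0, 163.0]
ft_force: [-7.1, 2.1, 13.5]
finger_gap: 53.4
grip_force: 43.5
```

Contact at 13 N. Easing off, then opening slowly.

>>> apply_moves(
  angular=[
    [0,0,0],
    [0,0,0],
    [0,0,0],
    [0,0,0],
    [0,0,0],
    [0,0,0],
    [0,0,0],
    [0,0,0],
  ],
  travel=[
    [0,0,0.02],
    [0,0,0.005],
    [0,0,0],
    [0,0,0],
    [0,0,0],
    [0,0,0],
    [0,0,0],
    [0,0,0],
  ],
  jaw=[0.5,0.5,0.64,0.68,0.74,0.85,0.85,0.85],
  force=20,
)

```text
time: 16.05
tool_pos: [549.1, -181.8, 28.5]
tcp_rot: [-180.0, -0.0, 162.9]
ft_force: [0.6, 0.4, -0.3]
finger_gap: 72.7
grip_force: 0.0
```

>>> apply_moves(
  angular=[
    [0,0,0],
    [0,0,0],
    [0,0,0],
    [0,0,0],
    [0,0,0],
    [0,0,0],
    [0,0,0],
    [0,0,0],
    [0,0,0],
  ],
  travel=[
    [0,0,0.1],
    [0,0,0.3],
    [0,0,0.5],
    [0,0,0.8],
    [0,0,0.8],
    [0,0,0.8],
    [0,0,0.8],
    [0,0,0.4],
    [0,0,0],
  ],
  jaw=[0.85,0.85,0.85,0.85,0.85,0.85,0.85,0.85,0.85],
)

```text
time: 17.18
tool_pos: [550.0, -182.1, 210.6]
tcp_rot: [-180.0, 0.2, 162.9]
ft_force: [-0.1, 0.3, -0.2]
finger_gap: 72.4
grip_force: 0.0
```

```bash
python3 - <<'E'
from h import *
from bench import r
s=r.snapshot('side');cv2.imwrite('pics/s6.png',s['color'][:,:,::-1]);print(r.sense()['ft_force'],proj(s,[549,-182,36]))
E
```

```text
[-0.68721501  0.70549667 -0.34039134] [313.69265913 296.26713115]
```

View pics/s6.png

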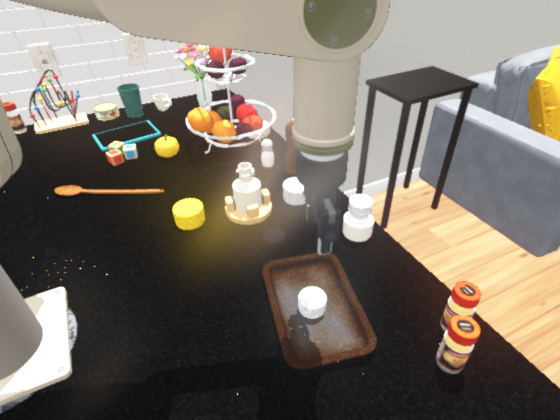

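The lid sits upright in the middle of the tray at (313,302), the low jar is unmoved at (358,218), and the gripper is clear.

```bash
python3 -c "
from bench import r
print(r.hand_in())"
```

```text
the job is handed in; nothing more can be done
None
```

I unscrewed the tall jar's lid (a 73° turn), lifted it off and set it open side down in the middle of the baking tray, leaving the low jar untouched; the job was handed in at about 17 s, with brief forces of 12 N sideways on the lid near the end of the turn and 14 N at set-down.

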